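# Read in the sample carrier and hold it up for collection

### The job

Take the hand scanner out of its stand and read the label on the sample carrier: hold the scanner upright and still for at least two seconds, its nose pointing down at the middle of the label from 5 to 12 cm above it, without touching the carrier. Put the scanner back upright in its stand and let go of it, then take the carrier by its handle, lift it straight up out of its tray and finish while still holding it there, level and steady above the tray with its underside between 10 and 25 cm over the bench and the sample bottles still in it, ready for a colleague to take. Leave everything else on the bench where it is.

Things in the scene. Friction and masses are not known exactly. Their poses are not given: they have to be found in the camera images.
- carrier: White plastic sample carrier, 190 (x) x 104 mm, body 50 mm high, 0.4 to 0.8 kg loaded. Origin: centre of its underside, z up. -x end: closed deck with the label on top; +x end: 2 x 2 open pockets with three bottles (tops below z 95). Above the pockets an aluminium handle bar along x (x -17 to 92, z 135 to 155, 14 wide) on two posts at x -12 and 87. Stands in the dock, turned like it, 6 mm play all round
- label (a point): Middle of the barcode label (white paper 40 x 60 mm with black bars), which lies flat on the carrier's deck top: at x -68, y 0, z +50 mm of the carrier. Axes as the carrier's, z up out of the label
- handle (a point): Point on the carrier's handle bar above its balance point, mid-height of the bar: at x +30, y 0, z +145 mm of the carrier. Axes as the carrier's: the bar runs along x, so grip across y; a firm grip (60 to 80 N) here keeps it level
- dock: Grey plastic tray, fixed to the bench, 212 x 126 mm, 30 mm high, wall and floor 5 mm, in which the carrier stands. Origin: centre of its underside. Either on the left or the right of the bench (the scanner's stand is then on the other side)
- scanner: Hand scanner, a loose upright wand 160 mm long, about 0.12 kg. Origin: middle of its nose (reading window, looks along its -z), z up along the wand. Nose 20 mm wide, widening to a 32 mm round grey barrel at z 22, up to z 80; from z 80 to 160 a black square grip 28 x 28 mm, faces across its x and y. Stands nose down in the stand, the grip wholly above the cup
- stand: Scanner stand, fixed to the bench: dark disc of 84 mm with a grey upright cup, inner width 40 mm, outer width 52 mm, rim 70 mm above the bench, cup floor 8 mm above the bench (where the scanner's nose rests). Origin: centre of its underside, z up
- bottle_tall: Amber glass bottle with black cap, 34 mm wide, 85 mm high, in one of the carrier's pockets. Origin: centre of its underside
- bottle_mid: The same, 70 mm high, in another pocket
- bottle_short: The same, 55 mm high, in another pocket
- beaker: Glass beaker, 60 mm wide, 75 mm high, bystander. Origin: centre of its underside
- reagent: White plastic bottle, 48 mm wide, 95 mm high, bystander. Origin: centre of its underside
- flask: Conical glass flask, 116 mm wide, 160 mm high, bystander at the far side. Origin: centre of its underside
- roll: Paper roll standing on end, 110 mm wide, 120 mm high, bystander at the far side. Origin: centre of its underside
- tube_rack: Teal tube rack with capped tubes, 100 x 130 mm, 67 mm high, bystander at the far side. Origin: centre of its underside
- meter: Black handheld meter lying flat, 170 x 85 mm, 30 mm high, bystander at the left. Origin: centre of its underside
Mind the look-alikes: they are no part of the job. Leave any orange look-alike of the carrier alone.

How it is judged (in metres and radians):
On the way, in this order (a step that is already met when the one before it is completed fails the run):
1. the scanner, held by the gripper, upright and still, nose 4 to 13 cm above the label and within 20 mm of its middle, for 1.5 s, while the carrier stands in its tray (x of scanner in the frame of label between -0.02 and 0.02 m and y of scanner in the frame of label between -0.02 and 0.02 m and z of scanner in the frame of label between 0.04 and 0.13 m and angle between scanner's own z axis and vertical below 0.2 rad and linear speed of scanner below 0.03 m/s and angular speed of scanner below 0.3 rad/s and contact force between scanner and the fingers above 0.5 N and contact force between scanner and carrier below 0.05 N and z of carrier in the frame of dock below 0.012 m and horizontal distance between carrier and dock below 0.015 m), for 1.5 s.
2. the scanner is back upright in its stand and let go, the carrier still in its tray (horizontal distance between scanner and stand below 0.012 m and z of scanner in the frame of stand below 0.016 m and angle between scanner's own z axis and vertical below 0.15 rad and contact force between scanner and the fingers below 0.05 N and z of carrier in the frame of dock below 0.012 m and horizontal distance between carrier and dock below 0.015 m), for 0.2 s.
At the end, for the whole second after the job is handed in: The carrier hangs in the fingers, underside 9-26 cm above the bench, within 60 mm of above the tray, off it, tilt < 0.12 rad, < 0.03 m/s and 0.15 rad/s; bottles upright within 0.2 rad, raised < 30 mm; scanner untouched in its stand, within 12 mm and 0.15 rad (height (world z) of carrier between 0.09 and 0.26 m and angle between carrier's own z axis and vertical below 0.12 rad and linear speed of carrier below 0.03 m/s and angular speed of carrier below 0.15 rad/s and horizontal distance between carrier and dock below 0.06 m and contact force between carrier and the fingers above 1 N and contact force between carrier and dock below 0.05 N and z of bottle_tall in the frame of carrier between -0.005 and 0.035 m and angle between each of bottle_tall, bottle_mid, bottle_short's own z axis and vertical below 0.2 rad and horizontal distance between each of bottle_tall, bottle_mid, bottle_short and carrier below 0.1 m and z of bottle_mid in the frame of carrier between -0.005 and 0.035 m and z of bottle_short in the frame of carrier between -0.005 and 0.035 m and horizontal distance between scanner and stand below 0.012 m and z of scanner in the frame of stand below 0.016 m and angle between scanner's own z axis and vertical below 0.15 rad and contact force between scanner and the arm below 0.05 N); the arm keeps its last pose, push and grip.
It fails at once if a bystander is moved more than 30 mm or tipped (distance of any of beaker, reagent, flask, roll, tube_rack, meter from where it was at the start of the episode above 0.03 m or angle between any of beaker, reagent, flask, roll, tube_rack, meter's own z axis and vertical above 0.4 rad).
It fails at once if the carrier is tipped more than 0.35 rad (angle between carrier's own z axis and vertical above 0.35 rad).
It fails at once if the scanner touches the carrier (contact force between scanner and carrier above 0.5 N).
It also fails if it takes over 70 s, if anything falls off the work surface, if the arm or the gripper's body presses on something with over 40 N, if the wrist force passes 120 N, or if a joint passes its speed limit or range.

### The arm

A 7-joint arm with a two-finger parallel gripper is mounted at the origin on the work surface. World frame = base frame: x ahead of the robot, y to its left, z up, the work surface at z = 0. Lengths are in mm, angles in rad, forces in N, time in s.
With the tool pointing down it reaches from about 400 to 900 mm from the base axis. Payload 5.6 kg.
Tool frame: the origin (TCP) lies midway between the tips of the shut fingers; the grasp point (between the pads) lies 19 mm behind it; z points along the fingers, y is the line along which they close (so a half turn about z gives the same grasp; the last joint's range is limited). The gripper opens to 92 mm and grips with 3 to 60 N. Pads are 20 mm wide; open, the fingers measure 128 mm over their backs; the gripper's body (75 mm by 189 mm) begins 69 mm behind the grasp point.
Start: joints at [1.19, 0.468, -0.012, 1.603, 0.006, 1.071, -0.056], TCP at [215.377, -613.288, 214.592] pointing down, gripper open.
Joint ranges: [-2.53, 2.53], [-0.31, 2.02], [-1.57, 1.55], [0.28, 2.44], [-1.29, 4.43], [0.15, 1.84], [-2.92, 2.92]. Speed limits (rad/s): [2.57, 2.57, 3.14, 3.14, 3.14, 3.14, 3.14].

### API

Orientations are given as a rotation vector (axis times angle).
In Python, from cell import robot, grip, kin, viewer gives the robot as it stands. Calls block until the motion is done:
- robot.movep(position, orientation): joint-space move of the TCP to a pose.
- robot.servo_line(position, feed=150, rotation=None): straight line of the TCP; rotation=None keeps the orientation; feed is the mean speed in mm/s.
- robot.goto_joints(angles): joint-space move.
- grip(opening, newtons=None): opening from 0.0 (shut) to 1.0 (fully open); newtons is the grip in N (None keeps the last); returns when the fingers have stopped.
- robot.hold(seconds).
- kin.ik(position, orientation): joint angles nearest the present ones, or None.
- robot.observe(): the state.
- viewer.read_camera(name): name is "scene" or "top" or "wrist"; returns the picture (384x512x3 uint8, red, green, blue); there is no depth.
- viewer.camera_info(name): a dict with "camera_matrix" (3x3 intrinsics, pixels), "R" (3x3) and "t" (3): a world point X has camera coordinates R X + t. Camera axes: x right, y down, z forward; pixel columns grow to the right and rows downward; lengths in mm; the calibration is good to about 2 mm. A picture is of the moment at which its call begins: read the wrist's pose just before it. camera_info takes no time and is no camera call; for the wrist camera it gives the pose at the moment of the call.
A pose or a line that the arm cannot do raises robot.IKError and nothing moves.
- robot.job_done(): hands the job in; it is judged then, once.
Trained networks look in the newest picture that a camera, given by its name, has taken for a name from the list of things; names that differ only in an ending like _2 or _b are one class to them, and where a whole thing is asked for, a point or a joint stands for the part that bears it (a point fixed in the world has none). Each returns a list of dicts, best first, with "confidence" (0 to 1); they miss things now and then, are a little off and sometimes report something else, mostly with a low value. They report only what shows in the picture. A call takes as long as a camera call. They do not tell look-alikes from the thing itself.
- viewer.silhouettes(name, camera): "mask" (384x512 bool, what is visible of it).
- viewer.pinpoint(name, camera): "at" ([x, y, z] in mm, in the coordinates of the camera as it stood for that picture, good to about 4 mm: a listed point, or the origin of a listed thing).
The state is a dict: "t": time; "joints": joint angles; "joint_velocities": joint speeds; "joint_torque": joint torques, N m; "tcp_pos": TCP position; "tcp_rot": TCP orientation; "contact_force": force on the tool from outside, world axes, zero at the start; "wrist_torque": the same for the moment, N m; "grip_width": opening from 0.0 (shut) to 1.0 (fully open); "grip_force": force on a finger pad.
Only numpy, scipy, OpenCV 4.12 (cv2) and the standard library are available. Lean on these libraries where they do the work, as an engineer would, in place of code of your own. Each camera call takes 0.05 s, during which the arm holds its last target. There are 200 camera calls.

## Working session

There is one attempt and no reset: what is moved stays moved. The work goes in short steps, each a Python script; the robot and the scene stay as the last script left them, time stands still between calls to the robot, and variables do not carry over. Pictures are saved under pics/ and viewed, at most 10 in all, crops included, and the job is handed in when it is done.

```bash
mkdir -p pics
cat > h.py <<'E'
import numpy as np, cv2
from cell import robot, grip, kin, viewer
from scipy.spatial.transform import Rotation as Ro
def pic(c,f): 
    im=viewer.read_camera(c); cv2.imwrite('pics/'+f,im[:,:,::-1]); return im
def world(c,p):
    i=viewer.camera_info(c); return np.array(i['R']).T@(np.array(p)-np.array(i['t']).ravel())
def pix(c,X):
    i=viewer.camera_info(c); q=np.array(i['camera_matrix'])@(np.array(i['R'])@np.array(X)+np.array(i['t']).ravel()); return q[:2]/q[2]
def ray(c,uv,z):
    i=viewer.camera_info(c);R=np.array(i['R']);C=-R.T@np.array(i['t']).ravel()
    d=R.T@np.linalg.inv(i['camera_matrix'])@[*uv,1]; return C+d*(z-C[2])/d[2]
def down(a): # tool down; tool y axis at angle a in world
    y=np.array([np.cos(a),np.sin(a),0]);z=np.array([0,0,-1.]);x=np.cross(y,z)
    return Ro.from_matrix(np.c_[x,y,z]).as_rotvec()
E
python3 - <<'E'
from h import *
a=pic('scene','s1.png');b=pic('top','t1.png')
cv2.imwrite('pics/both.png',cv2.resize(np.hstack([a,b]),(800,300))[:,:,::-1])
for c in('scene','top'):
  for n in('carrier','label','handle','dock','scanner','stand','beaker','reagent','flask','roll','tube_rack','meter'):
    for d in viewer.pinpoint(n,c):
      w=world(c,d['at']); print(c,n,round(d['confidence'],2),w.round(),pix(c,w).round())
o=robot.observe();print(o['t'],o['tcp_pos'],o['tcp_rot'])
E
```

```text
scene carrier 0.69 [289. 303.  -0.] [383. 241.]
scene carrier 0.6 [552. 250.   6.] [279. 264.]
scene carrier 0.59 [622. 233.  11.] [248. 268.]
scene label 0.94 [288. 365.  53.] [406. 241.]
scene label 0.64 [482. 241.  55.] [304. 235.]
scene handle 0.96 [285. 272. 149.] [386. 185.]
scene handle 0.66 [584. 253. 148.] [267. 221.]
scene handle 0.47 [777.  54.  -4.] [159. 247.]
scene dock 0.7 [554. 248.   2.] [277. 265.]
scene dock 0.2 [746. 220.  -0.] [194. 289.]
scene scanner 0.29 [623. 237.  12.] [248. 269.]
scene stand 0.74 [ 552. -260.   -2.] [199. 162.]
scene stand 0.4 [596. -19.  -3.] [216. 208.]
scene stand 0.29 [614. 282.  11.] [262. 282.]
scene beaker 0.6 [594. -18.   2.] [216. 206.]
scene reagent 0.65 [469.  13.   4.] [262. 198.]
scene flask 0.8 [745. 218.   1.] [194. 287.]
scene flask 0.44 [622. 231.  13.] [248. 267.]
scene roll 0.73 [ 552. -260.    0.] [200. 161.]
scene roll 0.56 [ 773. -136.    6.] [140. 201.]
scene tube_rack 0.86 [781.  54.  -6.] [157. 248.]
scene meter 0.93 [466. 490.   1.] [380. 331.]
top carrier 0.92 [552. 254.   6.] [192. 187.]
top carrier 0.66 [284. 299.  -2.] [175. 287.]
top carrier 0.39 [780.  57.   0.] [263. 107.]
top label 0.93 [481. 245.  54.] [193. 212.]
top label 0.77 [290. 365.  49.] [144. 288.]
top handle 0.8 [581. 249. 149.] [185. 167.]
top handle 0.66 [285. 265. 147.] [177. 296.]
top handle 0.22 [ 555. -259.   -1.] [379. 185.]
top scanner 0.78 [ 550. -257.    9.] [379. 186.]
top stand 0.64 [ 555. -259.   -1.] [379. 185.]
top beaker 0.9 [592. -19.  -1.] [292. 172.]
top flask 0.83 [750. 216.   1.] [207. 117.]
top roll 0.84 [ 776. -139.    3.] [333. 107.]
top tube_rack 0.69 [777.  53.   3.] [265. 107.]
top meter 0.61 [460. 492.   0.] [104. 222.]
top meter 0.5 [582. 252. 149.] [184. 166.]
1.3 [ 215.38143537 -613.27976665  214.58568161] [ 3.09687940e+00  5.28040427e-01 -8.46118941e-05]
```

View pics/s1.png

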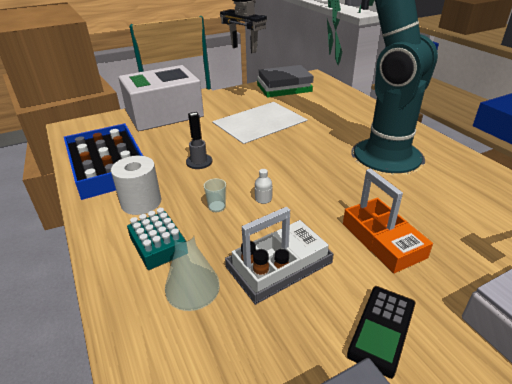

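View pics/t1.png

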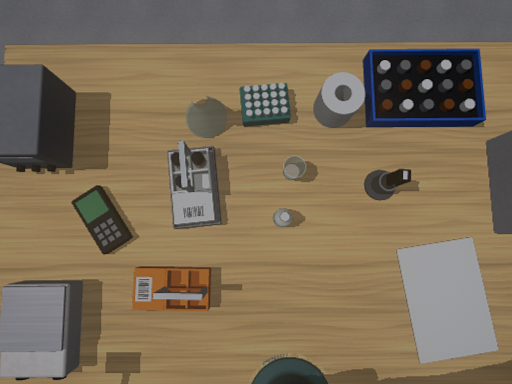

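Carrier candidates are the white one at top (193,187) and the orange one at top (173,288). The white one fits: white plastic, standing in a grey dock, with bottles. I'll confirm it in the wrist views as I go.

Run:
```python
from h import *
t=cv2.imread('pics/t1.png')[140:240,130:260]; 
robot.movep([500,-258,400],down(np.pi/2))
w=pic('wrist','w1.png')
i=viewer.camera_info('wrist');print('cam',(-np.array(i['R']).T@np.array(i['t']).ravel()).round())
for n in('scanner','stand'):
  for d in viewer.pinpoint(n,'wrist'): print(n,round(d['confidence'],2),world('wrist',d['at']).round(1))
for z in(8,168): print('proj',z,pix('wrist',[553,-258,z]).round())
cv2.imwrite('pics/c1.png',np.hstack([w[:,:,::-1],cv2.resize(t,(280,384))]))
o=robot.observe();print(o['t'],o['tcp_pos'].round(1) if hasattr(o['tcp_pos'],'round') else o['tcp_pos'])
```

```text
cam [ 422. -260.  571.]
scanner 0.72 [ 553.9 -261.5    7.1]
stand 0.94 [ 556.2 -261.2    2.5]
proj 8 [253. 170.]
proj 168 [254. 199.]
3.2417 [ 499.6 -258.8  399.5]
```

View pics/c1.png

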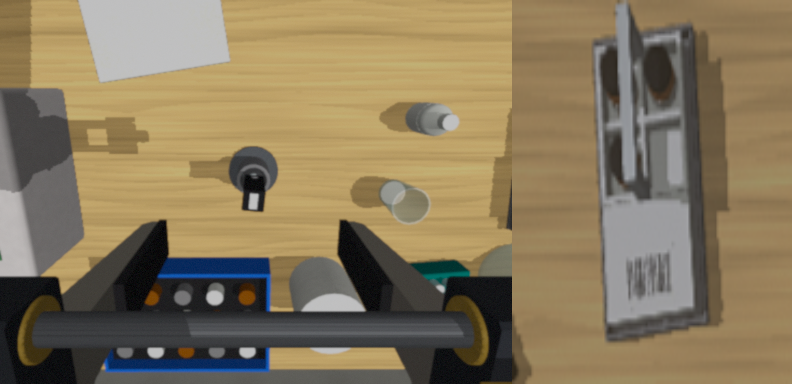

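The wrist picture shows the scanner's black grip with its top at about (254,202) and the stand around (253,170). The crop confirms the white carrier: in the grey dock, barcode near, bottles far. I'll zoom in for the grip's yaw.

Run:
```python
from h import *
w=cv2.imread('pics/w1.png');c=w[140:220,210:300]
cv2.imwrite('pics/c2.png',cv2.resize(c,None,fx=6,fy=6,interpolation=cv2.INTER_CUBIC))
for s in viewer.silhouettes('scanner','wrist')[:1]:
  ys,xs=np.nonzero(s['mask']);print(s['confidence'],xs.min(),xs.max(),ys.min(),ys.max())
for uv in((254,202),(253,184)): print(ray('wrist',uv,168).round(1))
print(ray('wrist',(253,169),0).round(1))
```

```text
0.93 241 264 168 210
[ 557.3 -257.3  168. ]
[ 534.2 -258.6  168. ]
[ 554.1 -258.1    0. ]
```

View pics/c2.png

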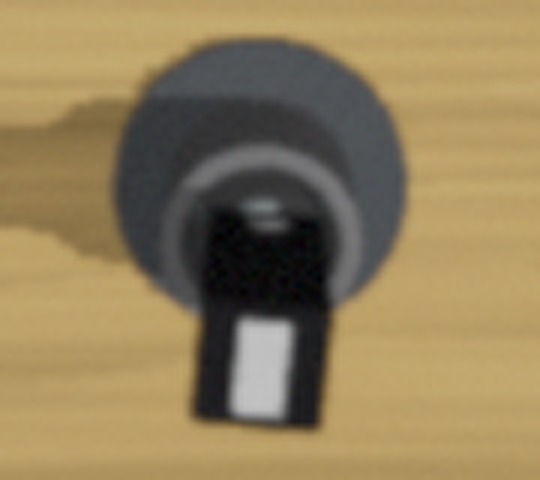

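Top-face corners in the crop are (205,306), (330,310), (320,428) and (193,417). The grip is slightly turned. I'll project them to z=168 for centre and yaw, then grasp.

Run:
```python
from h import *
P=np.array([ray('wrist',(210+u/6,140+v/6),168) for u,v in((205,306),(330,310),(320,428),(193,417))])
print(P.round(1)); c=P.mean(0)
e=[P[1]-P[0],P[2]-P[3]]; f=[P[3]-P[0],P[2]-P[1]]
ang=[np.arctan2(*(q[1::-1])) for q in e]+[np.arctan2(*(q[1::-1]))+np.pi/2 for q in f]
print(c.round(1),np.round(ang,3),[np.linalg.norm(q).round(1) for q in e+f])
```

```text
[[ 543.1 -269.4  168. ]
 [ 544.  -243.8  168. ]
 [ 569.7 -245.7  168. ]
 [ 567.2 -272.1  168. ]]
[ 556.  -257.8  168. ] [1.536 1.478 1.46  1.499] [np.float64(25.6), np.float64(26.6), np.float64(24.3), np.float64(25.8)]
```

Run:
```python
from h import *
r=down(1.493)
robot.movep([556,-258,260],r)
robot.servo_line([556,-258,113],feed=100)
grip(0.0,30)
o=robot.observe();print(o['t'],np.round(o['grip_width']*92,1),o['grip_force'],np.round(o['tcp_pos'],1),np.round(o['contact_force'],1))
robot.servo_line([556,-258,330],feed=120)
o=robot.observe();print(o['t'],np.round(o['grip_width']*92,1),o['grip_force'],np.round(o['contact_force'],1))
robot.movep([500,0,400],down(1.55))
robot.movep([500,245,400],down(1.6))
robot.hold(0.2)
pic('wrist','w2.png')
for n in('label','handle','carrier','dock','scanner'):
  for d in viewer.pinpoint(n,'wrist'): print(n,round(d['confidence'],2),world('wrist',d['at']).round(1))
print(np.round(robot.observe()['tcp_pos'],1))
```

```text
6.5417 28.0 29.96782422065735 [ 556. -258.  113.] [-0.8 -0.5  0.9]
8.5 27.8 29.967685639858246 [ 0.2 -1.  -1. ]
label 0.59 [483.9 244.7  58.3]
carrier 0.84 [548.3 249.8   9.6]
dock 0.71 [469.   12.1   1. ]
dock 0.5 [551.9 254.2   9.1]
scanner 0.84 [499.5 241.8 294.8]
[500.1 244.8 400.1]
```

View pics/w2.png

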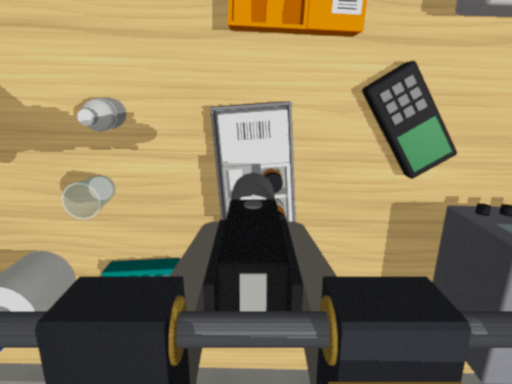

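The wrist picture shows the white carrier with its barcode at (254,131), near dock corners at (213,109) and (291,102), and the scanner held straight. I'll compute the label position and yaw.

Run:
```python
from h import *
print('bars',ray('wrist',(254,131),55).round(1))
A=ray('wrist',(213,109),30);B=ray('wrist',(291,102),30);d=B-A
print(A.round(1),B.round(1),np.linalg.norm(d).round(1),np.arctan2(d[1],d[0]))
m=(A+B)/2; n=np.array([d[1],-d[0],0])/np.linalg.norm(d); n*=np.sign(n[0]); print('dockc',(m+106*n).round(1),'label',(m+38*n).round(1),n)
# edge lines from crop of right & left dock edges
w=cv2.imread('pics/w2.png')[90:230,195:310]; cv2.imwrite('pics/c3.png',cv2.resize(w,None,fx=4,fy=4,interpolation=cv2.INTER_CUBIC))
```

```text
bars [483.6 246.   55. ]
[454.6 181.8  30. ] [440.6 301.8  30. ] 120.8 1.6871016150839981
dockc [552.9 254.1  30. ] label [485.3 246.2  30. ] [0.99324416 0.11604326 0.        ]
```

View pics/c3.png

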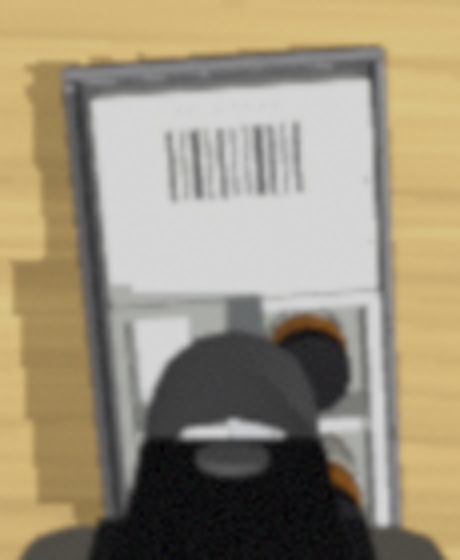

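Run:
```python
from h import *
robot.movep([483,245,330],down(1.65)); robot.servo_line([483,245,238],feed=80)
robot.hold(2.6)
for c in('scene','top'):
  viewer.read_camera(c)
  for d in viewer.pinpoint('scanner',c)[:2]+viewer.pinpoint('label',c)[:2]: print(c,round(d['confidence'],2),world(c,d['at']).round(1))
o=robot.observe();print(o['t'],np.round(o['tcp_pos'],1),o['grip_force'])
robot.servo_line([483,245,400],feed=150)
robot.movep([500,0,400],down(1.55))
robot.movep([556,-258,330],down(1.493)); robot.hold(0.2)
robot.servo_line([556,-258,160],feed=120)
o=robot.observe();print(o['t'],np.round(o['tcp_pos'],1),np.round(o['contact_force'],1))
robot.servo_line([556,-258,113.5],feed=50)
o=robot.observe();print(o['t'],np.round(o['tcp_pos'],1),np.round(o['contact_force'],1))
grip(1.0); robot.hold(0.3)
robot.servo_line([556,-258,300],feed=120)
robot.movep([500,-258,400],down(np.pi/2))
pic('wrist','w3.png')
for n in('scanner','stand'):
  for d in viewer.pinpoint(n,'wrist')[:1]: print(n,round(d['confidence'],2),world('wrist',d['at']).round(1))
print(robot.observe()['t'])
```

```text
scene 0.77 [481.7 243.2 133.3]
scene 0.86 [289.4 367.2  52.1]
scene 0.57 [483.2 243.1  56.2]
top 0.61 [291.4 367.6  48.1]
15.6167 [483. 245. 238.] 29.967647194862366
20.6417 [ 556.5 -258.1  160.8] [-0.2 -0.  -0.7]
21.725 [ 556.3 -258.   113.8] [-0.3 -1.  -0.3]
scanner 0.84 [ 553.4 -256.3    4.4]
stand 0.79 [ 554.2 -260.8    1.5]
25.45
```

View pics/w3.png

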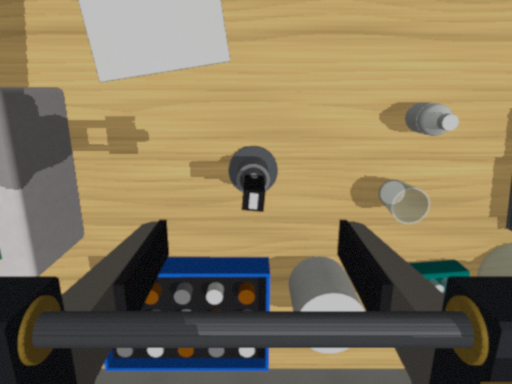

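The scanner stands upright in the cup, grip at (254,195) as before. Next I'll look at the handle from close up.

Run:
```python
from h import *
robot.movep([500,0,400],down(1.6))
robot.movep([540,250,360],down(1.66)); robot.hold(0.2)
pic('wrist','w4.png')
for n in('handle','label','carrier','dock'):
  for d in viewer.pinpoint(n,'wrist')[:2]: print(n,round(d['confidence'],2),world('wrist',d['at']).round(1))
for n in ('handle',): 
  s=viewer.silhouettes(n,'wrist'); print(len(s),[x['confidence'] for x in s],[x['mask'].sum() for x in s])
print(pix('wrist',[581,253,160]),robot.observe()['t'])
cv2.imwrite('pics/c4.png',cv2.resize(cv2.imread('pics/w4.png'),None,fx=1.5,fy=1.5,interpolation=cv2.INTER_CUBIC))
```

```text
handle 0.79 [585.4 251.5 149. ]
label 0.76 [482.2 240.   55.7]
carrier 0.95 [549.6 250.8   8.4]
2 [0.84, 0.62] [np.int64(363), np.int64(8364)]
[252.68324765 196.80975924] 27.9667
```

View pics/c4.png

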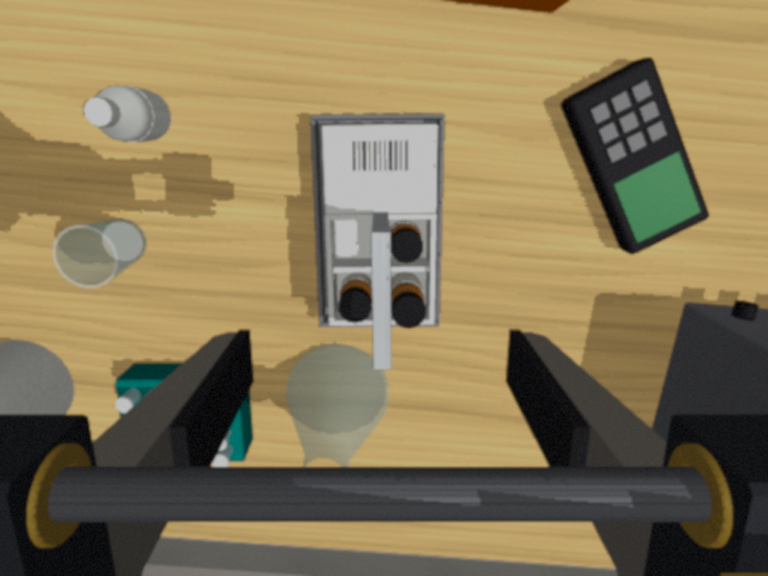

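Run:
```python
from h import *
A=ray('wrist',(379.5/1.5,233/1.5),160);B=ray('wrist',(382/1.5,369/1.5),160);d=B-A
print(A.round(1),B.round(1),np.linalg.norm(d).round(1),np.arctan2(d[1],d[0]))
u=d/np.linalg.norm(d); print('grip point',(A+47*u).round(1))
D=[ray('wrist',(p[0]/1.5,p[1]/1.5),30) for p in((312,116),(444,114))];e=D[1]-D[0];n=np.array([e[1],-e[0],0])/np.linalg.norm(e);print('dock',(sum(D)/2+106*n).round(1),np.arctan2(n[1],n[0]))
```

```text
[533.3 249.1 160. ] [641.9 260.8 160. ] 109.2 0.10749106066860284
grip point [580.  254.1 160. ]
dock [552.3 251.2  30. ] 0.10355871794291961
```

Bar length measures 109.2 mm against the given 109, and bar and dock yaw agree (0.107 and 0.104). Grasping now.

Run:
```python
from h import *
r=down(np.pi/2+0.106)
robot.movep([580,254,260],r)
robot.servo_line([580,254,131],feed=90,rotation=r)
grip(0.0,60); robot.hold(0.3)
def st():
  o=robot.observe();print(round(o['t'],1),np.round(o['grip_width']*92,1),round(o['grip_force'],1),np.round(o['tcp_pos'],1),np.round(o['contact_force'],1),np.round(o['wrist_torque'],2))
st()
robot.servo_line([580,254,161],feed=30); st()
robot.servo_line([580,254,281],feed=60); robot.hold(1.0); st()
a=pic('scene','s5.png');b=pic('top','t5.png')
for c in('scene','top'):
  for n in('carrier','scanner','stand'):
    for d in viewer.pinpoint(n,c)[:2]: print(c,n,round(d['confidence'],2),world(c,d['at']).round(1))
cv2.imwrite('pics/f.png',np.hstack([cv2.resize(a[100:330,130:360],(400,400)),cv2.resize(b[90:270,130:310],(400,400))])[:,:,::-1])
```

```text
31.5 13.4 60.0 [580.1 253.6 130.9] [-0.  -2.6 -1.6] [-0.38 -0.27  0.03]
32.7 13.6 60.0 [579.9 253.9 160.8] [-0.7  0.1 -6.6] [ 0.03 -0.18  0.01]
35.8 13.5 60.0 [580. 254. 281.] [ 0.6 -0.5 -6.2] [ 0.01 -0.14 -0.02]
scene carrier 0.92 [285.2 300.5   2.7]
scene carrier 0.79 [548.1 250.5 155.5]
scene stand 0.6 [ 5.542e+02 -2.625e+02  3.000e-01]
top carrier 0.87 [286.  297.2  -2.2]
top carrier 0.15 [464.3 487.8  -1. ]
top scanner 0.69 [ 551.1 -256.7    9.6]
top scanner 0.66 [4.650e+02 4.891e+02 2.000e-01]
top stand 0.58 [ 556.1 -261.4    1. ]
```

View pics/f.png

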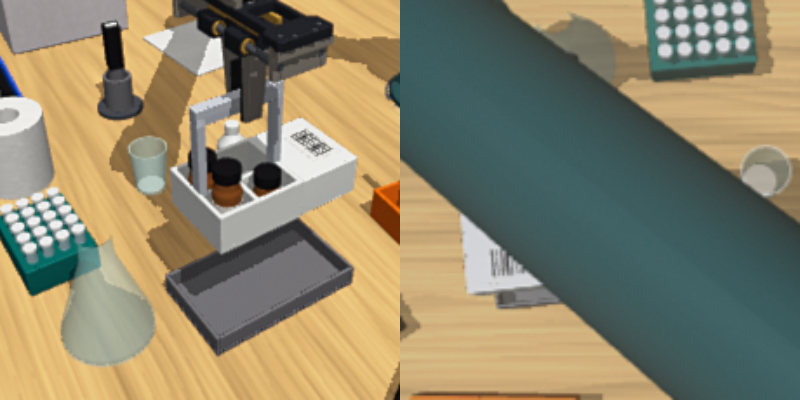

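The carrier hangs level above the empty tray with all three bottles in it, underside at about 155 mm. The scanner stands in its stand.

```bash
python3 -c "
from h import *
print(robot.job_done())"
```

```text
the job is handed in; nothing more can be done
None
```

The job is handed in at about 36 s of the 70 s limit: label scanned, scanner back upright in its stand, and the carrier held level about 155 mm over the bench above its tray with all three bottles in it; the interface gave no verdict.

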